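# Hold the roti casserole open by its lid lever

### The arm

A 6-joint arm with a two-finger parallel gripper is mounted at the origin on the work surface. World frame = base frame: x ahead of the robot, y to its left, z up, the work surface at z = 0. Lengths are in mm, angles in rad, forces in N, time in s.
With the tool pointing down it reaches from about 300 to 775 mm from the base axis. Payload 14.6 kg.
Tool frame: the origin (TCP) lies midway between the tips of the shut fingers; the grasp point (between the pads) lies 19 mm behind it; y points along the fingers, z is the direction in which the jaws open and shut, and the axes are right-handed (so a half turn about y gives the same grasp; the last joint's range is limited). The gripper opens to 94 mm and grips with 3 to 60 N. Pads are 16 mm wide; open, the fingers measure 119 mm over their backs; the gripper's body (75 mm by 177 mm) begins 78 mm behind the grasp point.
Start: joints at [1.263, 0.3, 1.521, -0, 1.321, -0.067], TCP at [131.162, 534.122, 205.446] pointing down, gripper open.
Joint ranges: [-3.03, 3.03], [-0.79, 2.21], [0.23, 2.52], [-1.04, 4.18], [0, 3.07], [-2.55, 2.55]. Speed limits (rad/s): [2.22, 2.22, 2.57, 3.14, 3.14, 3.14].

### API

Orientations are given as [roll, pitch, yaw] about the fixed x, y, z axes, in that order (R = Rz(yaw) Ry(pitch) Rx(roll)).
In Python, from cell import manip gives the robot as it stands.
- The arm moves only by the tool play_rows, never from a script. Its argument "series" is a list of rows, each a list of 3 entries, a list of its own where there are three numbers: the shift along the tool's x, y, z in m, then the turn about the tool's y in rad, then the closure, from 0 (fully open) to 1 (shut). In form: [[[dx, dy, dz], twist, grip], ...]. A call has 1 to 20 rows; each row is the pose to reach, as a shift and turn from the pose measured when the call began, along the tool's axes at that moment; what a row does not reach only later rows make up. A row lasts 1/10 s, in which the tool goes at most 50 mm and 8.59 degrees, less where a joint would pass 70% of its speed; a pose out of reach is approached as far as the arm can. A call with a gripper value outside its range is refused whole. The fingers move at their own pace and stop on an object; "squeeze" is the grip in N (left out, the last holds). Time passes only in rows, so rows that repeat a pose let the fingers close. It gives the time, the measured TCP pose, the force and the opening at its end, in the units of the state.
- manip.read_state(): the state, without advancing time (a new reading comes with each control period).
- manip.camera(name): name is "scene" or "side" or "wrist"; returns the picture (420x560x3 uint8, red, green, blue); there is no depth.
- manip.camera_params(name): a dict with "K" (3x3 intrinsics, pixels), "rvec" (rotation vector, rad) and "tvec" (3), from world to camera coordinates, as OpenCV has them. Camera axes: x right, y down, z forward; pixel columns grow to the right and rows downward; lengths in mm; the calibration is good to about 2 mm. A picture is of the moment at which its call begins: read the wrist's pose just before it. camera_params takes no time and is no camera call; for the wrist camera it gives the pose at the moment of the call.
- manip.sign_off(): hands the job in, once; it reports no verdict.
The state is a dict: "clock": time; "joints": joint angles; "qd": joint speeds; "effort": joint torques, N m; "eef_pos": TCP position; "eef_rot": TCP orientation; "wrist_force": force on the tool from outside, world axes, zero at the start; "moment": the same for the moment, N m; "finger_gap": finger opening in mm.
Only numpy, scipy, OpenCV 4.12 (cv2) and the standard library are available. Lean on these libraries where they do the work, as an engineer would, in place of code of your own. Each camera call takes 0.05 s, during which the arm holds its last target. There are 200 camera calls.

### The job

The next rotis are coming off the tandoor wall: with a fingertip, press down the orange thumb lever at the back of the green casserole, easing the lid up until it stands wide open (at least three quarters of the way to its stop), and keep it held there by the lever alone; your program finishes while still holding it. Do not fling the lid up or let it drop, do not force the lever against its stop or push on the lid itself, do not shove, tip or lift the casserole, and leave the thali, katori, belan and chimta where they are.

Things in the scene. Friction and masses are not known exactly. Their poses are not given: they have to be found in the camera images.
- casserole: Loose green insulated casserole, 1 kg with lid: round pot, 188 mm across at the foot, 228 at the rim, 108 high; lugs reach 141 mm along its +y and -y. Origin: centre of underside, z up. Its -x points to the back, where the thumb lever sticks out over a dark hinge bracket (48 mm wide, out to x = -149 mm, up to z = 116). Pressed hard against the lid's stop, it tips backwards.
- lid (a joint): Lid angle, rad: 0 closed (level on the rim), 0.9 at its stop (52 deg). Lid and lever are one rocking piece: lever down, lid up. The lid falls shut by its own weight unless the lever is held down, which takes about 2.5 to 4.5 N on the pad when closed and 1.5 to 3 N when wide open.
- lid_hinge (a point): Middle of the level hinge axis: at x = -124, z = 112 mm of the casserole, parallel to the casserole's y. Axes turn with the lid: x from the hinge to the lid's front lip (tilts up as it opens), y along the hinge axis.
- lever_pad (a point): Middle of the top face of the lever's pad (orange, dark ribs; 40 mm along the lever, 48 wide, 8 thick). It goes round the hinge at 58 mm. Closed, the lever rises outwards at 25 deg, the point being 51 mm behind the hinge and 28 above it (140 above the ledge). At the stop it slopes 27 deg down, the point 54 mm behind and 22 below; furthest behind (58) half way. Axes: the lid's.
- lever: Thumb lever, orange plastic, fixed to the lid across the hinge: arm 24 mm wide, pad 48 mm wide, reaching 78 mm from the hinge axis. Origin on the hinge axis, axes as lid_hinge.
- lid_shell: The lid itself: green low dome with a dark green disc, 238 mm across, 27 thick, top 24 mm above the hinge axis when closed, centre 124 mm and front lip 257 mm from that axis. Origin on the hinge axis, axes as lid_hinge. Opening, it swings up and towards whatever presses the lever, so keep the gripper's body back, away from the pot.
- thali: Loose stainless steel thali (round plate), 260 mm across, 22 mm high. Origin: centre of its underside.
- katori: Loose empty steel katori (small bowl) standing in the thali, 84 mm across, 42 mm high. Origin: centre of its underside.
- belan: Loose wooden belan (rolling pin) lying on the ledge, 330 mm long along its x, 42 mm thick. Origin: underside, below the middle of its length.
- chimta: Loose steel chimta tongs lying on the ledge, about 335 mm long along x, 16 mm high, up to 60 mm wide. Origin: underside, near the middle of the length.

How it is judged:
By the outcome, as a careful person would: the job done as asked, in the order asked, and still so for the second after the job is handed in, while the arm keeps its last pose, push and grip.
It also fails if it takes over 32 s, if anything falls off the work surface, if the arm or the gripper's body presses on something with over 40 N, if the wrist force passes 120 N, or if a joint passes its speed limit or range.

## Working session

There is one attempt and no reset: what is moved stays moved. The work goes in short steps, Python scripts to look and compute and a tool call to move; the robot and the scene stay as the last step left them, time stands still between calls to the robot, and variables do not carry over. Pictures are saved under pics/ and viewed, about 8 in all and at most 12, crops included, and the job is handed in when it is done.

Besides the shell and the picture viewer there is one more tool, called after "Call:" as name(argument=value, ...) on one line, values as JSON. play_rows: Moves the arm, as the interface text tells. Its arguments: {"type":"object","properties":{"series":{"type":"array","items":{"type":"array"}},"squeeze":{"type":"number"}},"required":["series"]}

```bash
mkdir -p pics; ls; python3 - <<'E'
from cell import manip
import cv2,numpy as np
s=manip.read_state();print(s)
for n in("scene","side"):
    im=manip.camera(n);cv2.imwrite(f"pics/{n}1.png",im[:,:,::-1]);p=manip.camera_params(n)
    R=cv2.Rodrigues(np.array(p["rvec"],float))[0];print(n,p["K"],(-R.T@np.array(p["tvec"]).ravel()).round(0),R[2].round(2))
E
```

```text
pics
{'clock': 0.0, 'joints': array([ 1.26337460e+00,  3.00464180e-01,  1.52158184e+00,  1.19458351e-05,
        1.32069416e+00, -6.66027271e-02]), 'qd': array([-0.0009148 ,  0.00072492,  0.00103758, -0.00092281,  0.00069086,
       -0.00104758]), 'effort': array([ 3.12139919e-04, -5.31820428e+01, -3.52732337e+01,  7.08386069e-02,
        2.45554018e-02, -9.47714125e-05]), 'eef_pos': array([131.0958642 , 533.87844212, 204.88980462]), 'eef_rot': array([-1.57194054e+00,  8.79168174e-05, -2.40822018e-01]), 'wrist_force': array([ 0.33373669, -0.13512263,  0.31627914]), 'moment': array([-0.02790392,  0.01415409,  0.00370845]), 'finger_gap': 94.23811329556476}
scene [[541.28742603   0.         287.08886635]
 [  0.         541.28742603 205.6260321 ]
 [  0.           0.           1.        ]] [1196. -695. 1462.] [-0.39  0.42 -0.82]
side [[477.93551953   0.         278.37688542]
 [  0.         477.93551953 228.05926074]
 [  0.           0.           1.        ]] [-170. -705.  806.] [ 0.6   0.57 -0.56]
```

View pics/scene1.png

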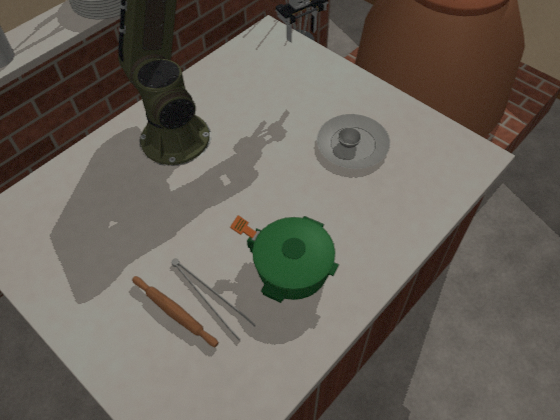

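View pics/side1.png

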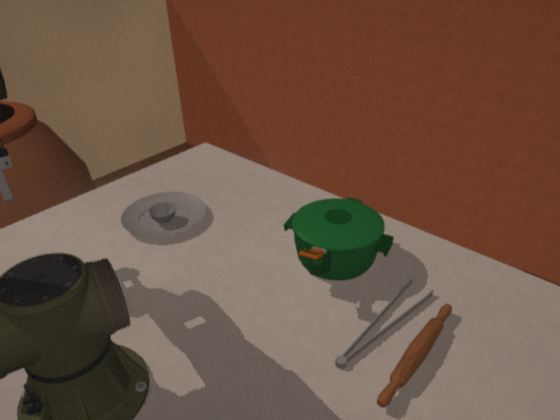

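The scene view shows the casserole lid's disc near (293,248) and the orange lever at (242,227). The side view shows them at (338,217) and (313,254). The chimta and belan are on the robot's right and the thali is on its left.

```bash
cat > h.py <<'E'
import cv2,numpy as np
from cell import manip
def cam(n):
    p=manip.camera_params(n);R=cv2.Rodrigues(np.array(p["rvec"],float))[0]
    return np.array(p["K"]),R,np.array(p["tvec"],float).ravel()
def ray(n,uv):
    K,R,t=cam(n);d=R.T@np.linalg.solve(K,[*uv,1]);return -R.T@t,d
def onz(n,uv,z):
    o,d=ray(n,uv);return o+d*(z-o[2])/d[2]
def proj(n,X):
    K,R,t=cam(n);x=K@(R@np.array(X,float)+t);return x[:2]/x[2]
def tri(a,b):
    (o,d),(p,e)=a,b;s=np.linalg.lstsq(np.c_[d,-e],p-o,rcond=None)[0]
    P,Q=o+d*s[0],p+e*s[1];return (P+Q)/2,np.linalg.norm(P-Q)
E
python3 - <<'E'
from h import *
box={"scene":(225,205,360,310),"side":(280,190,400,285)}
D={}
for n,(x0,y0,x1,y1) in box.items():
    im=cv2.imread(f"pics/{n}1.png");c=im[y0:y1,x0:x1];h=cv2.cvtColor(c,cv2.COLOR_BGR2HSV)
    o=cv2.inRange(h,(3,150,70),(20,255,255))
    ys,xs=np.nonzero(o);pts=np.c_[xs+x0,ys+y0].astype(np.float32)
    print(n,"orange",len(xs),pts.mean(0),pts.min(0),pts.max(0),onz(n,pts.mean(0),137).round())
    print(" box",cv2.boxPoints(cv2.minAreaRect(pts)).round(1).tolist())
    g=cv2.inRange(h,(50,100,20),(75,255,255));ys,xs=np.nonzero(g);print("green",len(xs),xs.min()+x0,xs.max()+x0,ys.min()+y0,ys.max()+y0)
    D[n]=pts.mean(0)
    cv2.imwrite(f"pics/c_{n}.png",cv2.resize(c,None,fx=5 if n=="side" else 4,fy=5 if n=="side" else 4,interpolation=cv2.INTER_CUBIC))
print(tri(ray("scene",D["scene"]),ray("side",D["side"])))
E
```

```text
scene orange 248 [242.24597 226.80241] [231. 216.] [255. 237.] [ 521. -160.  137.]
 box [[229.8000030517578, 226.8000030517578], [237.5, 215.3000030517578], [257.5, 228.6999969482422], [249.8000030517578, 240.1999969482422]]
green 5458 248 337 217 301
side orange 1217 [367.05505 206.87018] [299. 190.] [399. 259.] [ 766. -145.  137.]
 box [[279.20001220703125, 213.3000030517578], [385.20001220703125, 161.60000610351562], [410.3999938964844, 213.39999389648438], [304.3999938964844, 265.1000061035156]]
green 5773 285 391 198 279
(array([ 593.89426611, -230.34377931,  265.20311811]), np.float64(35.0182444155986))
```

View pics/c_scene.png

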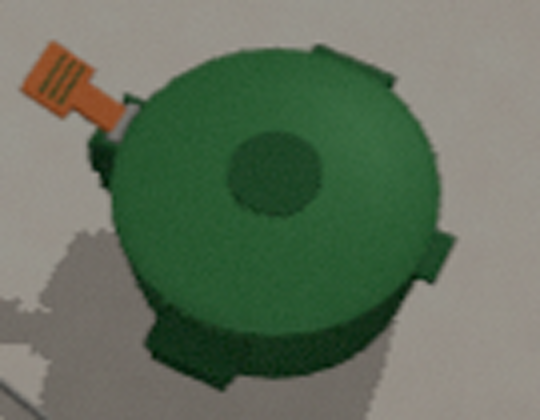

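View pics/c_side.png

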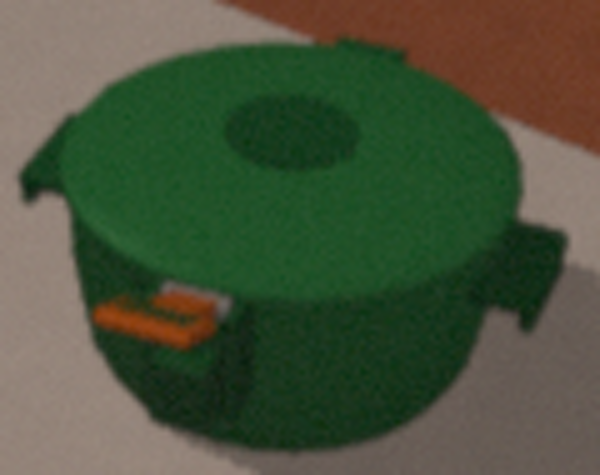

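The crops show the lid disc at scene (293.8,248.3) and side (338.2,216.6). The pad is at scene (239.5,225) and side (311,252.5).

```bash
python3 - <<'E'
from h import *
C,g1=tri(ray("scene",(293.75,248.2)),ray("side",(338.2,216.6)))
P,g2=tri(ray("scene",(239.5,225)),ray("side",(311,252.5)))
print(C,g1,P,g2)
Cs=[onz("scene",(293.75,248.2),136),onz("side",(338.2,216.6),136)];Ps=[onz("scene",(239.5,225),140),onz("side",(311,252.5),140)]
print(Cs,Ps)
for c in Cs:
  for p in Ps:
    v=(c-p)[:2];print(np.hypot(*v),np.degrees(np.arctan2(v[1],v[0])))
# lugs: silhouette check of yaw: project lug tips & pad for yaw candidates
c=(Cs[0]+Cs[1])/2
yaw=np.arctan2(*((c-(Ps[0]+Ps[1])/2)[[1,0]]))
print(c,np.degrees(yaw))
for y in np.degrees(yaw)+np.array([-4,0,4]):
    a=np.radians(y);X=np.array([np.cos(a),np.sin(a)])
    Y=np.array([-X[1],X[0]])
    for nm,r,s,z in(("pad",-175,0,140),("padL",-175,24,140),("padR",-175,-24,140),("tip",-195,0,145)):
        q=[*(c[:2]+r*X+s*Y),z];print(round(y,1),nm,np.round(q),(proj("scene",q)-[225,205])*4//1,(proj("side",q)-[280,190])*5//1)
E
```

```text
[ 680.12741446 -113.62305092  136.37905956] 1.7149945952299197 [ 512.46301856 -162.05565967  140.96232812] 1.3432343924094083
[array([ 679.62910829, -112.54786827,  136.        ]), array([ 680.29833035, -114.37382913,  136.        ])] [array([ 512.28044332, -162.36820302,  140.        ]), array([ 513.61656953, -160.44007753,  140.        ])]
174.60710587281196 16.578468875443193
172.7825996185682 16.09208345582837
174.738290848497 15.942010849982498
172.93035774949757 15.449333022294526
[ 679.96371932 -113.4608487   136.        ] 16.016624882108268
12.0 pad [ 509. -150.  140.] [66. 66.] [130. 308.]
12.0 padL [ 504. -126.  140.] [84. 43.] [ 84. 293.]
12.0 padR [ 514. -173.  140.] [48. 90.] [177. 323.]
12.0 tip [ 489. -154.  145.] [43. 51.] [110. 322.]
16.0 pad [ 512. -162.  140.] [58. 79.] [154. 315.]
16.0 padL [ 505. -139.  140.] [74. 54.] [106. 302.]
16.0 padR [ 518. -185.  140.] [ 41. 104.] [203. 328.]
16.0 tip [ 493. -167.  145.] [33. 65.] [137. 331.]
20.0 pad [ 516. -173.  140.] [50. 91.] [179. 321.]
20.0 padL [ 507. -151.  140.] [64. 66.] [130. 310.]
20.0 padR [ 524. -196.  140.] [ 36. 118.] [230. 333.]
20.0 tip [ 497. -180.  145.] [24. 79.] [165. 338.]
```

Both views agree. The casserole centre is (680,-113.5) with yaw 16°. The pad is at (512,-162,140.5), against the nominal 140 height and 175 radius. The hinge is at (561,-148,112). I'll shut the fingers and move above the pad at travel height, with the jaw axis parallel to the hinge.

Call:
play_rows(series=[[[0.015, 0, -0.016], -0.02, 1], [[0.045, 0, -0.048], -0.05, 1], [[0.075, 0, -0.081], -0.08, 1], [[0.105, 0, -0.113], -0.11, 1], [[0.135, 0, -0.145], -0.14, 1], [[0.165, 0, -0.178], -0.17, 1], [[0.195, 0, -0.21], -0.2, 1], [[0.225, 0, -0.242], -0.23, 1], [[0.255, 0, -0.274], -0.26, 1], [[0.285, 0, -0.307], -0.29, 1], [[0.315, 0, -0.339], -0.32, 1], [[0.345, 0, -0.371], -0.35, 1], [[0.375, 0, -0.404], -0.38, 1], [[0.405, 0, -0.436], -0.41, 1], [[0.435, 0, -0.468], -0.44, 1], [[0.465, 0, -0.5], -0.47, 1], [[0.495, 0, -0.533], -0.5, 1], [[0.52, 0, -0.56], -0.52, 1], [[0.535, 0, -0.576], -0.52, 1], [[0.541, 0, -0.582], -0.52, 1]], squeeze=10)

```text
clock: 2.1
eef_pos: [517.9, -161.8, 204.8]
eef_rot: [-1.571, 0.002, 0.277]
wrist_force: [-1.8, 0.7, -0.8]
finger_gap: 0.7
```

```bash
python3 - <<'E'
from h import *
s=manip.read_state();print({k:np.round(s[k],3) for k in("clock","joints","qd","eef_pos","eef_rot","wrist_force","moment","finger_gap")})
a=manip.camera("scene")[150:330,170:390,::-1];b=manip.camera("side")[100:300,220:420,::-1]
cv2.imwrite("pics/c2.png",np.hstack([cv2.resize(a,(400,400)),cv2.resize(b,(400,400))]))
s=manip.read_state();print(s["eef_pos"],s["clock"])
E
```

```text
{'clock': np.float64(2.1), 'joints': array([-3.700e-01,  2.850e-01,  1.542e+00, -1.000e-03,  1.316e+00,
       -2.218e+00]), 'qd': array([-0.063,  0.108, -0.14 ,  0.004,  0.037, -0.072]), 'eef_pos': array([ 517.941, -161.85 ,  204.751]), 'eef_rot': array([-1.571,  0.002,  0.277]), 'wrist_force': array([-1.776,  0.746, -0.819]), 'moment': array([ 0.079,  0.018, -0.021]), 'finger_gap': np.float64(0.678)}
[ 517.5928473  -160.53311776  204.98878631] 2.2
```

View pics/c2.png

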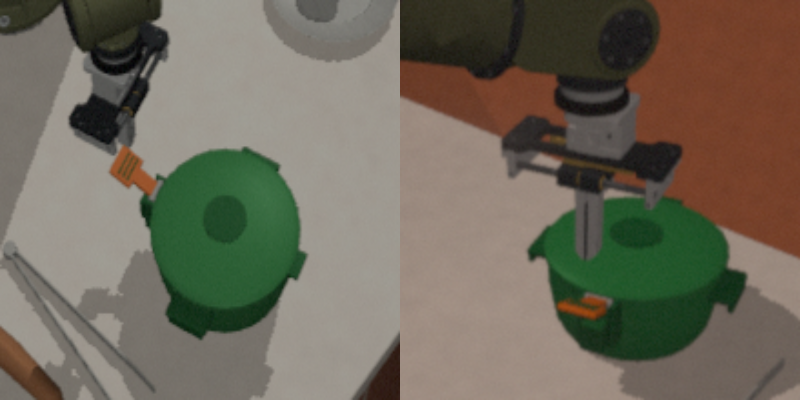

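The finger is shut and aligned above the pad in both views. I'll descend to just above contact.

Call:
play_rows(series=[[[0, 0.005, 0], 0, 1], [[0, 0.015, 0], 0, 1], [[0, 0.025, 0], 0, 1], [[0, 0.035, 0], 0, 1], [[0, 0.045, 0], 0, 1], [[0, 0.052, 0], 0, 1], [[0, 0.056, 0], 0, 1], [[0, 0.058, 0], 0, 1], [[0, 0.058, 0], 0, 1], [[0, 0.058, 0], 0, 1]])

```text
clock: 3.2
eef_pos: [517.7, -160.6, 147.3]
eef_rot: [-1.571, 0.001, 0.278]
wrist_force: [0.4, 0.1, 0.1]
finger_gap: 0.5
```

```bash
python3 - <<'E'
import numpy as np
h,f0=3.8,np.radians(25)
for th in np.arange(0,0.95,.1):
    p=f0-th;u=58*np.cos(p)-h*np.sin(p);z=58*np.sin(p)+h*np.cos(p)
    print(round(th,1),"TCP u0 range",(u-8).round(1),(u+8).round(1),"z",(112+z).round(1))
E
```

```text
0.0 TCP u0 range 43.0 59.0 z 140.0
0.1 TCP u0 range 45.5 61.5 z 134.7
0.2 TCP u0 range 47.5 63.5 z 129.3
0.3 TCP u0 range 48.9 64.9 z 123.6
0.4 TCP u0 range 49.8 65.8 z 117.9
0.5 TCP u0 range 50.1 66.1 z 112.1
0.6 TCP u0 range 49.8 65.8 z 106.3
0.7 TCP u0 range 49.0 65.0 z 100.6
0.8 TCP u0 range 47.6 63.6 z 94.9
0.9 TCP u0 range 45.6 61.6 z 89.5
```

Call:
play_rows(series=[[[0, 0.001, 0], 0, 1], [[0, 0.0025, 0], 0, 1], [[0, 0.004, 0], 0, 1], [[0, 0.0055, 0], 0, 1], [[0, 0.007, 0], 0, 1], [[-0.0005, 0.0085, 0], 0, 1], [[-0.001, 0.01, 0], 0, 1], [[-0.0015, 0.0115, 0], 0, 1], [[-0.002, 0.013, 0], 0, 1], [[-0.0025, 0.0145, 0], 0, 1], [[-0.003, 0.016, 0], 0, 1], [[-0.0035, 0.0175, 0], 0, 1], [[-0.004, 0.019, 0], 0, 1], [[-0.004, 0.0195, 0], 0, 1], [[-0.004, 0.0195, 0], 0, 1]])

```text
clock: 4.7
eef_pos: [513.8, -161.7, 127.7]
eef_rot: [-1.571, 0.001, 0.278]
wrist_force: [-0.5, -1.4, 2.7]
finger_gap: 0.2
```

```bash
python3 - <<'E'
from h import *
a=manip.camera("scene")[150:330,170:390,::-1];b=manip.camera("side")[130:300,240:410,::-1]
cv2.imwrite("pics/c3.png",np.hstack([cv2.resize(a,(400,400)),cv2.resize(b,(400,400))]))
s=manip.read_state();print(s["eef_pos"],s["clock"],s["wrist_force"])
E
```

```text
[ 513.83889692 -161.74852101  127.8296261 ] 4.8 [-0.70240698 -0.54079874  3.2426486 ]
```

View pics/c3.png

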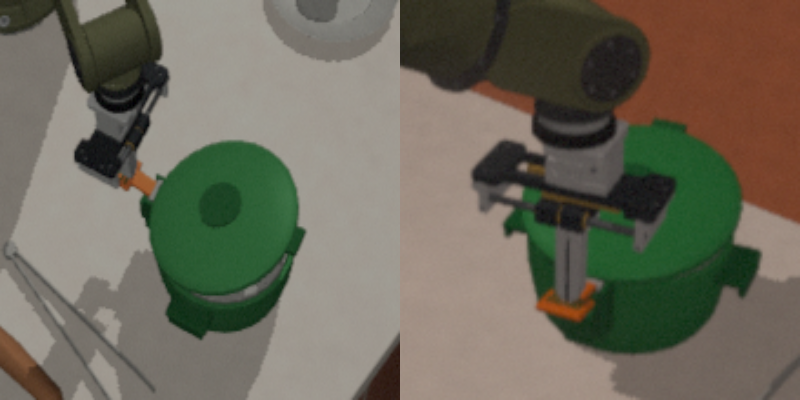

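The lid is lifting, at about 0.22 rad, with about 3 N on the finger, centred on the pad. The pot has not moved. I'll continue slowly.

Call:
play_rows(series=[[[0, 0.0005, 0], 0, 1], [[0, 0.0015, 0], 0, 1], [[-0.0005, 0.003, 0], 0, 1], [[-0.001, 0.0045, 0], 0, 1], [[-0.0015, 0.006, 0], 0, 1], [[-0.002, 0.0075, 0], 0, 1], [[-0.0025, 0.009, 0], 0, 1], [[-0.003, 0.0105, 0], 0, 1], [[-0.0035, 0.012, 0], 0, 1], [[-0.004, 0.0135, 0], 0, 1], [[-0.0045, 0.015, 0], 0, 1], [[-0.005, 0.0165, 0], 0, 1], [[-0.0055, 0.018, 0], 0, 1], [[-0.006, 0.0195, 0], 0, 1], [[-0.0065, 0.021, 0], 0, 1], [[-0.007, 0.0225, 0], 0, 1], [[-0.0075, 0.024, 0], 0, 1], [[-0.008, 0.025, 0], 0, 1], [[-0.008, 0.0255, 0], 0, 1], [[-0.008, 0.0255, 0], 0, 1]])

```text
clock: 6.8
eef_pos: [506.0, -164.0, 102.2]
eef_rot: [-1.571, 0.001, 0.278]
wrist_force: [-0.4, 0.1, 2.3]
finger_gap: 0.4
```

```bash
python3 - <<'E'
from h import *
a=manip.camera("scene")[150:330,170:390,::-1];b=manip.camera("side")[130:300,240:410,::-1]
cv2.imwrite("pics/c4.png",np.hstack([cv2.resize(a,(400,400)),cv2.resize(b,(400,400))]))
s=manip.read_state();print(s["eef_pos"],s["clock"],s["wrist_force"])
E
```

```text
[ 506.0174754  -163.93192119  102.26798034] 6.9 [-0.14173065  0.15311817  2.4832719 ]
```

View pics/c4.png

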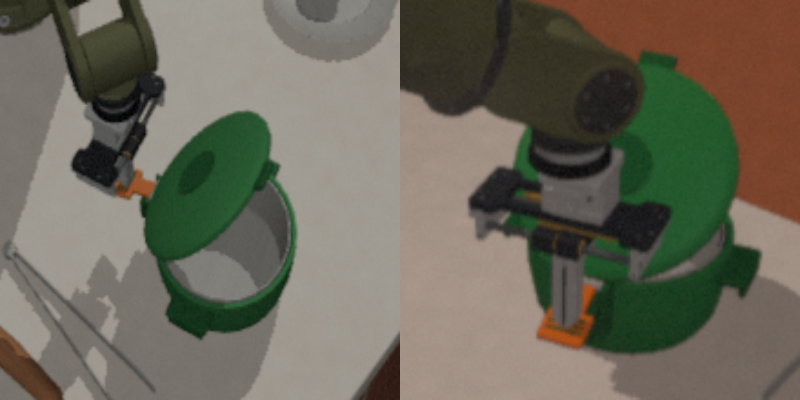

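By contact geometry the lid is at about 0.71 rad. The gripper and lid are visibly clear of each other. About 4.5 mm more takes it to roughly 0.80 rad, short of the 0.9 stop.

Call:
play_rows(series=[[[0, 0.0005, 0], 0, 1], [[0, 0.001, 0], 0, 1], [[0, 0.0018, 0], 0, 1], [[0, 0.0026, 0], 0, 1], [[0, 0.0034, 0], 0, 1], [[0, 0.004, 0], 0, 1], [[0, 0.0044, 0], 0, 1], [[0, 0.0045, 0], 0, 1], [[0, 0.0045, 0], 0, 1], [[0, 0.0045, 0], 0, 1]])

```text
clock: 7.9
eef_pos: [506.0, -164.0, 97.7]
eef_rot: [-1.571, 0.001, 0.278]
wrist_force: [1.1, 0.8, 1.5]
finger_gap: 0.7
```

```bash
python3 - <<'E'
from h import *
A=manip.camera("scene")[:,:,::-1];B=manip.camera("side")[:,:,::-1]
cv2.imwrite("pics/c5.png",np.hstack([cv2.resize(A[150:330,170:390],(400,400)),cv2.resize(B[130:300,240:410],(400,400))]))
s=manip.read_state();print(s["eef_pos"],s["clock"],s["wrist_force"])
# dark disc centre predicted for lid angles: local (124,24)
a=np.radians(16);X=np.array([np.cos(a),np.sin(a)])
Hh=np.array([560.8,-147.7])
for th in(.65,.7,.75,.8,.85,.9):
    r=124*np.cos(th)-24*np.sin(th);z=112+124*np.sin(th)+24*np.cos(th)
    q=proj("scene",[*(Hh+r*X),z]);r2=257*np.cos(th);q2=proj("scene",[*(Hh+r2*X),112+257*np.sin(th)])
    print(th,"disc in crop",((q-[170,150])*[400/220,400/180]).round(1),"lip",((q2-[170,150])*[400/220,400/180]).round(1))
E
```

```text
[ 505.95914556 -163.94887163   97.74459985] 8.0 [ 0.63747299 -1.01251188  1.67461403]
0.65 disc in crop [201.2 177.7] lip [276.  188.1]
0.7 disc in crop [198.3 174.5] lip [271.1 180.9]
0.75 disc in crop [195.3 171.3] lip [265.9 173.7]
0.8 disc in crop [192.2 168.1] lip [260.4 166.5]
0.85 disc in crop [189. 165.] lip [254.5 159.4]
0.9 disc in crop [185.6 162. ] lip [248.3 152.2]
```

View pics/c5.png

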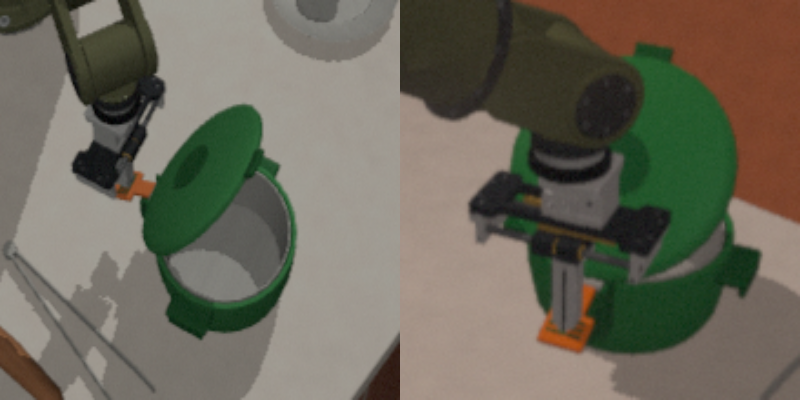

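The disc in the scene crop is at about (188,167), which corresponds to about 0.8–0.85 rad. The force is 1.5–2 N, so the lever isn't on its stop and the pot is unmoved. I'm handing it in.

```bash
python3 -c "
from cell import manip
s=manip.read_state();print(s['eef_pos'],s['wrist_force'],s['clock']);print(manip.sign_off())"
```

```text
[ 505.95914556 -163.94887163   97.74459985] [ 0.63747299 -1.01251188  1.67461403] 8.0
the job is handed in; nothing more can be done
None
```

The lid is standing wide open, held only by the shut fingertip on the lever pad. I pressed the lever down slowly and handed the job in at 8.0 s while still holding it.

- **Lid angle:** the finger's contact geometry gives about 0.80 rad, and the dark disc in the scene picture gives about 0.80–0.85. Both are above the 0.675 needed and below the 0.9 stop.
- **Force:** the finger last read about 1.7 N upwards, within the 1.5–3 N expected when wide open, so the lever is not being forced against its stop.
- **Surroundings:** by eye, the last pictures show the pot unmoved and the gripper clear of the lid. The thali and chimta look undisturbed as far as the crops show. The belan was mostly out of the last crops and the katori only partly in view. The arm stayed well above the thali and katori, and never came near the belan.
- **Disagreements:** nothing failed. The only disagreement was the small spread between the two lid-angle estimates.

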